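Shim a ceramic plate in a bonding jig and hold it flush

ROBOT

A 7-joint arm with a two-finger parallel gripper is mounted at the origin on the work surface; the furniture and walls round the work are solid. World frame = base frame: x ahead of the robot, y to its left, z up, the work surface at z = 0. Lengths are in mm, angles in rad, forces in N, time in s.
With the tool pointing down it reaches from about 425 to 925 mm from the base axis. Payload 6.8 kg.
Tool frame: the origin (TCP) lies on the centre line of the jaws, within the pads' length; the fingertips stand 19 mm ahead of it and the grasp point (between the pads) is the TCP; z points along the fingers, y is the line along which they close (so a half turn about z gives the same grasp; the last joint's range is limited). The gripper opens to 85 mm and grips with 20 to 120 N. Pads are 22 mm wide; open, the fingers measure 114 mm over their backs; the gripper's body (76 mm by 85 mm) begins 54 mm behind the grasp point. The pads swing forward as they close: fully open they stand 13 mm farther back than shut.
Start: joints at [-1.348, 0.477, 0.022, 1.555, -0.011, 1.109, -0.083], TCP at [219.237, 638.422, 250.308] pointing down, gripper open.
Joint ranges: [-2.96, 2.96], [-0.34, 2.1], [-1.41, 1.46], [0.24, 2.44], [-1.37, 4.51], [0.17, 1.92], [-2.96, 2.96]. Speed limits (rad/s): [2.39, 2.39, 3.14, 3.14, 3.14, 3.14, 3.14].

INTERFACE

Orientations are given as a rotation vector (axis times angle).
In Python, from bench import get_obs, get_image, camera_info, sign_off, look_for, regions_of, place_of gives the robot as it stands. The module is installed in compiled form; this text tells all that it offers.
- The arm moves only by the shell command python3 -m inch 'ROWS' [OPENING] [FORCE]. ROWS is JSON, a list of rows, each a list of 4 numbers: the shift along the tool's x, y, z normalised to -1 to 1, where 1 is 0.2 m, then the turn about the tool's z normalised to -1 to 1, where 1 is 45 degrees. In form: [[tx, ty, tz, twist], ...]. A call has 1 to 10 rows; each row shifts and turns the commanded pose from where the row before left it, along the tool's axes as they then stand; what a row does not reach is not made up. A row lasts 1/12 s, in which the tool goes at most 41.7 mm and 7.16 degrees, less where a joint would pass 70% of its speed; a pose out of reach is approached as far as the arm can. A call with a number of a shift or a turn outside -1 to 1 is refused whole. A call with a gripper value outside its range is refused whole. OPENING is the closure, from 0 (fully open) to 1 (shut), set as the call begins (- or left out, the last holds). The fingers move at their own pace and stop on an object; FORCE is the grip in N (left out, the last holds). Time passes only in rows, so rows that do not move let the fingers close. It gives the time, the measured TCP pose, the force, the opening and the grip force at its end, in the units of the state.
- get_obs(): the state, without advancing time (a new reading comes with each control period).
- get_image(name): name is "scene" or "top" or "wrist"; returns the picture (400x640x3 uint8, red, green, blue); there is no depth.
- camera_info(name): a dict with "vertical_fov" (degrees; the focal length in pixels is half the picture's height over the tangent of half this angle, whatever the lens; pixels are square), "cx", "cy" (the principal point, pixels), "eye" and "attitude" of the camera in the world. Camera axes: x right, y down, z forward; pixel columns grow to the right and rows downward; lengths in mm; the calibration is good to about 2 mm. The wrist camera is an equidistant fisheye: a pixel r from the principal point sees the ray r / f radians off the axis. A picture is of the moment at which its call begins: read the wrist's pose just before it. camera_info takes no time and is no camera call; for the wrist camera it gives the pose at the moment of the call.
- sign_off(): hands the job in; it is judged then, once.
Trained networks look in the newest picture that a camera, given by its name, has taken for a name from the list of things; names that differ only in an ending like _2 or _b are one class to them, and where a whole thing is asked for, a point or a joint stands for the part that bears it (a point fixed in the world has none). Each returns a list of dicts, best first, with "p" (0 to 1); they miss things now and then, are a little off and sometimes report something else, mostly with a low value. They report only what shows in the picture. A call takes as long as a camera call. They do not tell look-alikes from the thing itself.
- look_for(label, camera): "at" ([x, y, z] in mm, in world coordinates, good to about 4 mm: the middle of the surface that is visible of it).
- regions_of(label, camera): "pixels" (400x640 bool, what is visible of it).
- place_of(label, camera): "at" ([x, y, z] in mm, in world coordinates, good to about 4 mm: a listed point, or the origin of a listed thing).
The state is a dict: "time_s": time; "joint_pos": joint angles; "joint_vel": joint speeds; "joint_efforts": joint torques, N m; "tcp_pos": TCP position; "tool_rot": TCP orientation; "wrist_force": force on the tool from outside, world axes, zero at the start; "ft_torque": the same for the moment, N m; "grip_width": finger opening in mm; "grasp_force": force on a finger pad.
Only numpy, scipy, OpenCV 4.12 (cv2) and the standard library are available. Lean on these libraries where they do the work, as an engineer would, in place of code of your own. Each camera call takes 0.05 s, during which the arm holds its last target. There are 200 camera calls.

TASK

Stand the loose steel spacer upright in the gap between the ceramic plate and the fence of the bonding jig, at the one stop that stands back far enough for it to fit, and let go of it. Then push the plate back flush against the fence, square and snug against the proud stop at one end and against the spacer, backed by its stop, at the other, and finish while still holding the plate pressed there with the gripper. Leave the beaker, the petri dish and the rubber stopper alone.

Things in the scene. Friction and masses are not known exactly. Their poses are not given: they have to be found in the camera images.
- jig: fixed metal jig, grey bed; origin on the table, x from plate to fence, y left. Bed 80 x 150 mm: x -35..45, y -75..75, top z 10 mm. Fence = 3 stops, tops z 32, backs x 45 mm: middle one part of the jig (y -18..18, face x 14 mm, gap 8-10 mm, too narrow); stop_proud and stop_back at y +40 and -40 or the other way round
- stop_proud: fixed end stop of the fence, 35 (x) x 32 (y) x 22 mm high. Origin: centre of its foot, on the bed top, at jig x 27.5 mm; axes as the jig's. Front face (towards the plate) 17.5 mm from the origin along -x, at jig x 10 mm: the foremost face of the fence
- stop_back: fixed end stop at the other end of the fence, 32 mm wide, 22 high, only 21 deep. Origin on the bed top at jig x 27.5 mm, in the middle of its width; axes as the jig's. Front face 3.5 mm from the origin along -x, at jig x 24 mm: 14 mm behind stop_proud's face. Gap to the plate at the start about 17 to 21 mm
- plate: loose white ceramic plate flat on the bed, 50 (x) x 110 (y) x 16 mm, about 0.2 kg. Origin: centre of its underside, 10 mm above the table; x points to the fence. Starts 4 to 6 mm off stop_proud; its front edge (25 mm along -x, towards the robot) overhangs the bed by about 10 mm. Flush, its origin is at jig x -15 mm
- spacer: loose steel block, 14 (x) x 28 (y) x 55 mm tall, about 0.12 kg, standing upright on the table left of the jig at the start. Origin: centre of its underside; z up. Its 14 mm make up the step between stop_back and stop_proud: it goes in with its x along the jig's x, either way round
- beaker: bystander: small glass beaker, 40 x 44 x 60 mm high, standing to the right of the jig; origin: centre of its underside
- dish: bystander: lidded petri dish, 66 mm across, 15 mm high, in front of the jig to the left; origin: centre of its underside
- stopper: bystander: red-brown rubber stopper, 27 mm across, 26 mm high, in front of the jig to the right; origin: centre of its underside
Not all that is in view belongs to the job. Leave any red look-alike of the plate alone.

How it is judged (in metres and radians):
On the way:
1. the spacer stands upright on the bed in the gap in front of stop_back, let go, with the plate not yet pressed home (x of spacer in the frame of stop_back between -0.0235 and -0.0085 m and y of spacer in the frame of stop_back between -0.016 and 0.016 m and z of spacer in the frame of stop_back between -0.003 and 0.003 m and angle between spacer's own z axis and vertical below 0.08 rad and contact force between the fingers and spacer below 0.2 N and x of plate in the frame of jig below -0.0165 m), for 0.2 s.
At the end, for the whole second after the job is handed in: Gripper presses plate (>2 N); plate flat, square to the fence (0.02 rad), home within 1.5 mm, bearing on stop_proud or spacer (>1 N); spacer upright (0.08 rad) on the bed, within 16 mm of the middle of stop_back, untouched by the robot; both at rest (x of spacer in the frame of stop_back between -0.0235 and -0.0085 m and y of spacer in the frame of stop_back between -0.016 and 0.016 m and z of spacer in the frame of stop_back between -0.003 and 0.003 m and angle between spacer's own z axis and vertical below 0.08 rad and contact force between the arm and spacer below 0.3 N and contact force between the fingers and plate above 2 N and (contact force between plate and stop_proud above 1 N or contact force between plate and spacer above 1 N) and x of plate in the frame of jig above -0.0165 m and angle between the x axis of plate and the x axis of jig, either way round below 0.02 rad and angle between plate's own z axis and vertical below 0.04 rad and linear speed of each of plate, spacer below 0.01 m/s); the arm keeps its last pose, push and grip.
It fails at once if a bystander (beaker, petri dish or rubber stopper) was moved by more than 15 mm (distance of any of beaker, dish, stopper from where it was at the start of the episode above 0.015 m).
It also fails if it takes over 58 s, if anything falls off the work surface, if the arm or the gripper's body presses on something with over 40 N, if the wrist force passes 120 N, or if a joint passes its speed limit or range.

## Working session

There is one attempt and no reset: what is moved stays moved. The work goes in short steps, Python scripts to look and compute and a shell command to move; the robot and the scene stay as the last step left them, time stands still between calls to the robot, and variables do not carry over. Pictures are saved under pics/ and viewed, at most 10 in all, crops included, and the job is handed in when it is done.

```bash
mkdir -p pics; cat > h.py <<'E'
import numpy as np,cv2
from bench import *
from scipy.spatial.transform import Rotation as R
E
python3 - <<'E'
from h import *
o=get_obs();print(o['time_s'],o['tcp_pos'],o['tool_rot'],R.from_rotvec(o['tool_rot']).as_matrix().round(3).tolist(),o['grip_width'])
for c in ['scene','top']:
    cv2.imwrite(f'pics/{c}0.png',get_image(c)[:,:,::-1]); print(camera_info(c))
    for l in ['jig','stop_proud','stop_back','plate','spacer','beaker','dish','stopper']:
        print(c,l,[(np.round(d['at']).tolist(),round(d['p'],2)) for d in place_of(l,c)[:3]])
print(get_obs()['time_s'])
E
```

```text
0.0 [219.07966407 637.88710081 249.31697644] [-5.17194229e-01 -3.09857312e+00  2.81248766e-03] [[-0.946, 0.325, -0.0], [0.325, 0.946, -0.002], [-0.0, -0.002, -1.0]] 85.50353725425032
{'vertical_fov': 54.620514413691595, 'cx': 320.0585981366235, 'cy': 198.5187094266856, 'eye': array([-158.38771457, -349.7423251 ,  463.52433381]), 'attitude': array([-1.89473048,  1.04068373, -0.56943573])}
scene jig [([495.0, 76.0, 0.0], 0.89)]
scene stop_proud [([519.0, 39.0, 10.0], 0.64), ([517.0, 123.0, 13.0], 0.64)]
scene stop_back [([421.0, 311.0, 2.0], 0.62), ([516.0, 119.0, 13.0], 0.59)]
scene plate [([473.0, 82.0, 11.0], 0.83), ([343.0, -48.0, 2.0], 0.67), ([421.0, 311.0, 7.0], 0.52)]
scene spacer [([425.0, 312.0, 2.0], 0.7)]
scene beaker [([472.0, -205.0, 2.0], 0.57)]
scene dish [([369.0, 219.0, 1.0], 0.71)]
scene stopper [([364.0, -168.0, 1.0], 0.74), ([516.0, 120.0, 9.0], 0.22)]
{'vertical_fov': 48.59561446700747, 'cx': 314.5872239845055, 'cy': 196.22676233078664, 'eye': array([334.61473552,  66.30801759, 935.31764801]), 'attitude': array([-2.17781161,  2.14770516, -0.17983613])}
top jig [([491.0, 80.0, 1.0], 0.68)]
top stop_proud [([517.0, 42.0, 13.0], 0.76)]
top stop_back [([514.0, 121.0, 13.0], 0.46)]
top plate [([342.0, -48.0, -0.0], 0.9), ([472.0, 86.0, 5.0], 0.89)]
top spacer [([422.0, 312.0, 0.0], 0.63)]
top beaker [([468.0, -204.0, 2.0], 0.72)]
top dish [([368.0, 221.0, 1.0], 0.58), ([470.0, 83.0, 9.0], 0.25)]
top stopper [([373.0, -160.0, -1.0], 0.55)]
0.9
```

View pics/top0.png

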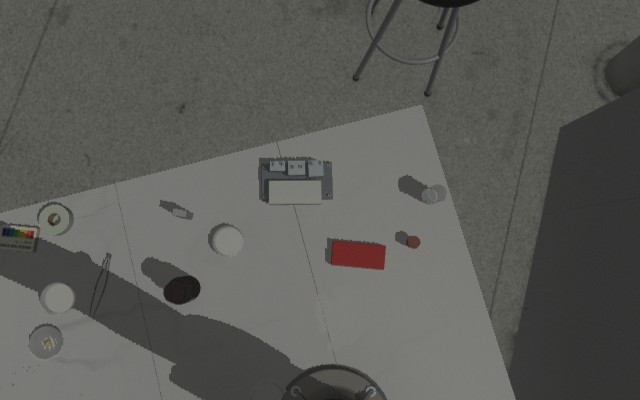

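View pics/scene0.png

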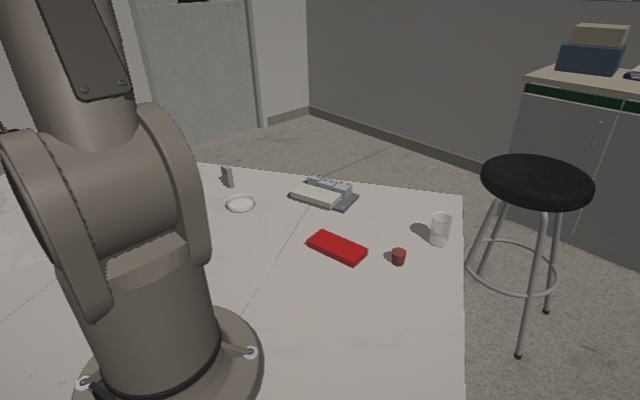

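Top picture: the white plate is at (295,192) on the jig, with the stops at (277,166), (296,167) and (315,168). The spacer is at (180,212), the dish at (228,240), the stopper at (413,242) and the beaker at (432,195). Possible confusions are the red slab at (358,255) for the plate, and other white items for the dish. I choose the white plate and the grey block at (180,212). A close crop will check this and show which stop stands back.

```bash
cat >> h.py <<'E'
def ray(c,uv,ci=None):
    ci=ci or camera_info(c); f=200/np.tan(np.radians(ci['vertical_fov']/2))
    d=(np.atleast_2d(uv)-[ci['cx'],ci['cy']])/f
    if c=='wrist':
        r=np.linalg.norm(d,axis=1,keepdims=True); v=np.c_[d/np.maximum(r,1e-9)*np.sin(r),np.cos(r)]
    else: v=np.c_[d,np.ones(len(d))]
    return ci['eye'],R.from_rotvec(ci['attitude']).apply(v)
def onz(c,uv,z,ci=None):
    e,v=ray(c,uv,ci); return e+v*((z-e[2])/v[:,2])[:,None]
def proj(c,P,ci):
    f=200/np.tan(np.radians(ci['vertical_fov']/2))
    p=R.from_rotvec(ci['attitude']).inv().apply(np.atleast_2d(P)-ci['eye'])
    if c=='wrist':
        s=np.linalg.norm(p[:,:2],axis=1,keepdims=True); q=p[:,:2]/s*np.arctan2(s,p[:,2:])
    else: q=p[:,:2]/p[:,2:]
    return q*f+[ci['cx'],ci['cy']]
def rect(c,l,z,ci=None,k=0):
    r=regions_of(l,c)
    if not r: return None
    ys,xs=np.nonzero(r[k]['pixels']); P=onz(c,np.c_[xs,ys],z,ci)[:,:2]
    (cx,cy),(w,h),a=cv2.minAreaRect(P.astype(np.float32)); return round(cx,1),round(cy,1),round(w,1),round(h,1),round(a,1),len(xs)
E
python3 - <<'E'
from h import *
im=get_image('top')[:,:,::-1]
a=cv2.resize(im[145:220,150:350],None,fx=4,fy=4,interpolation=cv2.INTER_CUBIC)
cv2.imwrite('pics/crop1.png',np.clip(a*1.4,0,255).astype(np.uint8))
for l,z in [('plate',26),('jig',10),('spacer',55),('stop_proud',32),('stop_back',32)]:
    for k in range(2):
        try: print(l,rect('top',l,z,None,k))
        except IndexError: pass
E
```

```text
plate (341.1, -49.2, 110.8, 49.4, 85.3, 1291)
plate (468.3, 82.1, 51.0, 108.4, 2.5, 1282)
jig (498.7, 80.6, 83.8, 148.6, 0.9, 1165)
spacer (417.9, 304.4, 42.0, 16.2, 76.8, 168)
stop_proud (519.5, 40.5, 38.1, 31.3, 1.0, 287)
stop_back (521.2, 121.4, 23.3, 31.1, 1.0, 183)
```

View pics/crop1.png

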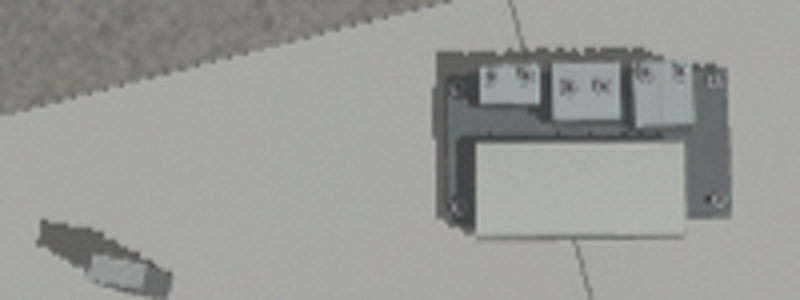

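The crop confirms the choice: stop_back is the shallow left block at crop (510,85), stop_proud is the right one at (663,95), and the spacer's top is at (120,270). Next I move over the spacer.

```bash
python3 -m inch '[[-0.149,-0.12,0,0],[-0.149,-0.12,0,0],[-0.149,-0.12,0,0],[-0.149,-0.12,0,0],[-0.149,-0.12,0,0],[-0.149,-0.12,0,0],[-0.149,-0.12,0,0],[-0.149,-0.12,0,0],[-0.149,-0.12,0,0],[-0.149,-0.12,0,0]]' && python3 -m inch '[[0,0,0.03,0.159],[0,0,0.03,0.159],[0,0,0.03,0.159],[0,0,0.03,0.159],[0,0,0.03,0.159],[0,0,0,0.159],[0,0,0,0.159],[0,0,0,0.159],[0,0,0,0.159],[0,0,0,0.159]]' && python3 -m inch '[[0,0,0,0.159],[0,0,0,0],[0,0,0,0]]'
python3 - <<'E'
from h import *
o=get_obs();M=R.from_rotvec(o['tool_rot']).as_matrix();print(o['tcp_pos'],M.round(3).tolist(),o['joint_pos'].round(2))
ci=camera_info('wrist');im=get_image('wrist');cv2.imwrite('pics/w1.png',im[:,:,::-1]);print(ci)
for l in ['spacer','jig','stop_proud','stop_back','plate']:print(l,[(np.round(d['at']).tolist(),round(d['p'],2)) for d in place_of(l,'wrist')[:2]])
for l,z in [('spacer',55),('plate',26),('jig',10)]: print(l,rect('wrist',l,z,ci))
E
```

```text
time_s: 2.28
tcp_pos: [423.9, 313.0, 250.6]
tool_rot: [0.517, 3.098, 0.001]
wrist_force: [0.5, 0.5, -0.0]
grip_width: 85.7
grasp_force: 0.0
time_s: 3.12
tcp_pos: [423.2, 314.7, 220.5]
tool_rot: [-2.238, -2.205, -0.001]
wrist_force: [0.0, -0.4, 0.3]
grip_width: 85.4
grasp_force: 0.0
time_s: 3.37
tcp_pos: [423.1, 314.7, 220.4]
tool_rot: [2.361, 2.073, 0.0]
wrist_force: [-0.4, -0.0, 0.0]
grip_width: 85.3
grasp_force: 0.0
[423.09379796 314.74957448 220.39541061] [[0.129, 0.992, 0.0], [0.992, -0.129, 0.0], [0.0, 0.0, -1.0]] [-1.07  0.28  0.38  1.96 -0.13  0.93 -0.76]
{'vertical_fov': 65.70646984690485, 'cx': 321.0407779802941, 'cy': 200.89447693838858, 'eye': array([432.39298592, 379.74817356, 343.19320549]), 'attitude': array([ 2.8670605 , -0.18457001, -0.02494988])}
spacer []
jig [([490.0, 78.0, -5.0], 0.68)]
stop_proud [([365.0, 219.0, -0.0], 0.54)]
stop_back [([516.0, 124.0, 10.0], 0.51)]
plate [([470.0, 84.0, 11.0], 0.62)]
spacer (422.5, 314.2, 34.2, 14.0, 78.0, 469)
plate (470.2, 118.0, 48.4, 60.4, 4.5, 934)
jig (499.6, 129.1, 62.6, 95.7, 34.8, 1187)
```

View pics/w1.png

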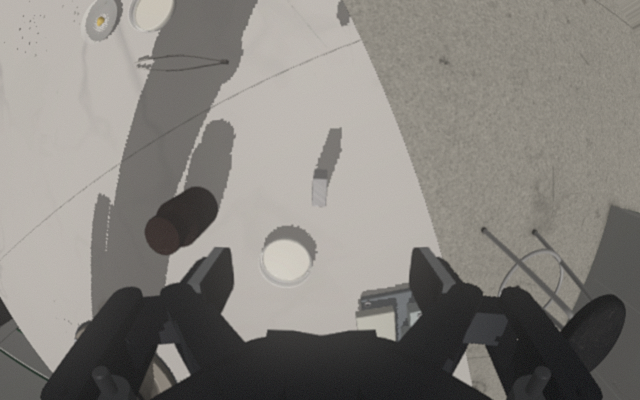

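The spacer stands between the open jaws at wrist pixel (320,187), with the dish near (287,258). I'll rectify the picture at spacer-top height to get its yaw and centre.

```bash
python3 - <<'E'
from h import *
ci=camera_info('wrist');im=cv2.imread('pics/w1.png')
def warp(x0,x1,y0,y1,z,s):
    X=np.arange(x1,x0,-1/s);Y=np.arange(y1,y0,-1/s);g=np.stack(np.meshgrid(X,Y,indexing='ij'),-1)
    P=np.c_[g.reshape(-1,2),np.full(g[...,0].size,z)];m=proj('wrist',P,ci).reshape(g.shape).astype(np.float32)
    return cv2.remap(im,m[...,0],m[...,1],cv2.INTER_CUBIC)
a=warp(390,450,280,350,55,8)
for i in range(0,60,10): cv2.line(a,(0,i*8),(8,i*8),(0,0,255),1)
for i in range(0,70,10): cv2.line(a,(i*8,0),(i*8,8),(0,0,255),1)
cv2.imwrite('pics/r1.png',np.clip(a*1.3,0,255).astype(np.uint8))
E
```

```text
(no output)
```

View pics/r1.png

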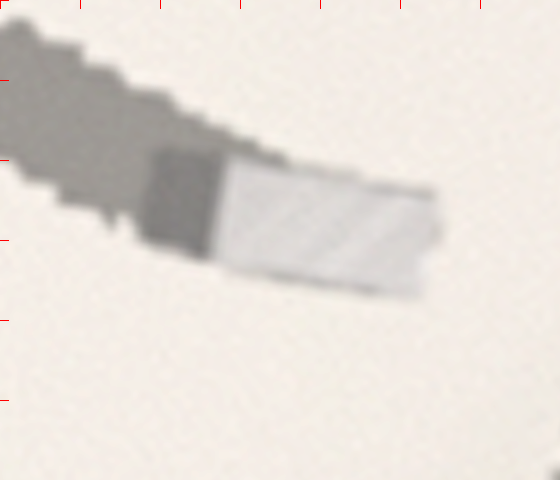

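```bash
python3 -m inch '[[-0.026,-0.003,0.1,0.045],[0,0,0.15,0],[0,0,0.15,0],[0,0,0.15,0],[0,0,0.15,0],[0,0,0.1,0],[0,0,0.057,0],[0,0,0,0],[0,0,0,0]]' && python3 -m inch '[[0,0,0,0],[0,0,0,0],[0,0,0,0],[0,0,0,0],[0,0,0,0],[0,0,0,0],[0,0,0,0],[0,0,0,0]]' 1 40 && python3 -m inch '[[0,0,0,0],[0,0,0,0],[0,0,0,0],[0,0,-0.02,0],[0,0,-0.08,0],[0,0,-0.15,0],[0,0,-0.15,0],[0,0,-0.1,0],[0,0,0,0]]'
```

```text
time_s: 4.57
tcp_pos: [422.1, 309.6, 49.1]
tool_rot: [2.401, 2.026, -0.0]
wrist_force: [-0.0, 0.5, -0.1]
grip_width: 85.1
grasp_force: 0.0
time_s: 5.23
tcp_pos: [422.0, 309.7, 49.2]
tool_rot: [-2.401, -2.026, -0.001]
wrist_force: [-1.1, -0.0, 4.9]
grip_width: 13.2
grasp_force: 44.8
time_s: 5.98
tcp_pos: [423.8, 310.9, 152.8]
tool_rot: [-2.401, -2.025, -0.011]
wrist_force: [0.9, 0.7, -0.8]
grip_width: 13.3
grasp_force: 44.0
```

```bash
python3 -m inch '[[-0.16,0.072,-0.048,0],[-0.16,0.072,-0.048,0],[-0.16,0.072,-0.048,0],[-0.16,0.072,-0.048,0],[-0.16,0.072,-0.048,0],[-0.16,0.072,-0.048,0],[-0.16,0.072,-0.048,0],[-0.16,0.072,-0.048,0],[0,0,0,-0.115],[0,0,0,-0.115]]' && python3 -m inch '[[0,0,0,0],[0,0,0,0],[0,0,0,0]]'
python3 - <<'E'
from h import *
o=get_obs();M=R.from_rotvec(o['tool_rot']).as_matrix();print(o['tcp_pos'],M.round(4).tolist())
ci=camera_info('wrist');im=get_image('wrist')[:,:,::-1];cv2.imwrite('pics/w2.png',im)
np.save('ci2.npy',ci,allow_pickle=True)
for l in ['jig','stop_proud','stop_back','plate']:print(l,[(np.round(d['at'],1).tolist(),round(d['p'],2)) for d in place_of(l,'wrist')[:2]])
for l,z in [('plate',26),('jig',10),('stop_back',32),('stop_proud',32)]: print(l,rect('wrist',l,z,ci))
def warp(x0,x1,y0,y1,z,s):
    X=np.arange(x1,x0,-1/s);Y=np.arange(y1,y0,-1/s);g=np.stack(np.meshgrid(X,Y,indexing='ij'),-1)
    P=np.c_[g.reshape(-1,2),np.full(g[...,0].size,z)];m=proj('wrist',P,ci).reshape(g.shape).astype(np.float32)
    return cv2.remap(im,m[...,0],m[...,1],cv2.INTER_CUBIC)
a=warp(430,550,0,160,29,5)
for i in range(0,120,10): cv2.line(a,(0,i*5),(8,i*5),(0,0,255),1)
for i in range(0,160,10): cv2.line(a,(i*5,0),(i*5,8),(0,0,255),1)
cv2.imwrite('pics/r2.png',np.clip(a*1.3,0,255).astype(np.uint8))
E
```

```text
time_s: 6.82
tcp_pos: [492.5, 35.1, 225.5]
tool_rot: [2.209, 2.233, -0.0]
wrist_force: [-0.7, 1.2, -1.6]
grip_width: 13.1
grasp_force: 43.9
time_s: 7.07
tcp_pos: [491.8, 38.2, 225.1]
tool_rot: [-2.21, -2.232, 0.002]
wrist_force: [0.0, -0.4, -0.9]
grip_width: 13.1
grasp_force: 43.9
[491.84254137  38.18444967 225.05356718] [[-0.0099, 1.0, -0.0012], [1.0, 0.0099, -0.0003], [-0.0003, -0.0012, -1.0]]
jig [([489.5, 81.2, -3.4], 0.86)]
stop_proud [([516.1, 38.4, 7.8], 0.73)]
stop_back [([517.0, 122.1, 12.1], 0.65)]
plate [([471.2, 83.9, 10.1], 0.96), ([346.1, -50.8, 1.5], 0.7)]
plate (349.4, -44.6, 110.6, 53.0, 85.4, 3057)
jig (497.9, 77.8, 81.7, 149.1, 2.4, 4395)
stop_back (523.6, 119.8, 24.4, 32.0, 1.1, 705)
stop_proud (520.6, 40.9, 33.9, 33.1, 1.0, 995)
```

View pics/r2.png

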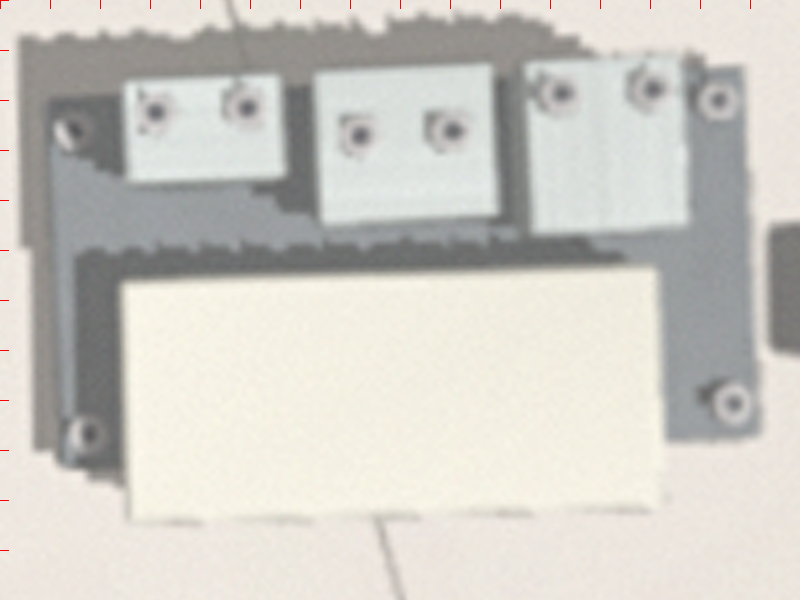

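Rectified view (5 px/mm from x=550, y=160): the stop_back front edge is at (130,181)-(287,177), the proud front at (533,234)-(688,227), and the plate's fence edge at (122,281)-(655,267). That gives a gap of about 20 mm centred at world (504.3, 118.3), with the jig yawed about 2.5° and the plate about 1.5°. I go there and lower the spacer in.

```bash
python3 -m inch '[[0.133,0.022,0,-0.044],[0.133,0.022,0.03,0],[0.133,0.022,0.06,0],[0,0,0.1,0],[0,0,0.15,0],[0,0,0.15,0],[0,0,0.1,0],[0,0,0.07,0],[0,0,0,0],[0,0,0,0]]'
python3 - <<'E'
from h import *
o=get_obs();M=R.from_rotvec(o['tool_rot']).as_matrix();print(o['tcp_pos'],M.round(4).tolist())
a=get_image('top')[140:215,250:350,::-1];b=get_image('scene')[150:220,270:370,::-1];c=get_image('wrist')[:,:,::-1]
f=lambda i,w,h:cv2.resize(i,(w,h),interpolation=cv2.INTER_CUBIC)
cv2.imwrite('pics/c3.png',np.clip(np.hstack([np.vstack([f(a,400,300),f(b,400,280)]),f(c[150:395,240:410],400,580)])*1.4,0,255).astype(np.uint8))
E
```

```text
time_s: 8.35
tcp_pos: [502.5, 117.8, 93.4]
tool_rot: [-2.17, -2.272, 0.002]
wrist_force: [-0.3, -0.6, -1.3]
grip_width: 13.2
grasp_force: 43.9
[502.5387799  117.83883401  93.40543093] [[-0.0459, 0.9989, -0.0012], [0.9989, 0.0459, -0.0007], [-0.0007, -0.0013, -1.0]]
```

View pics/c3.png

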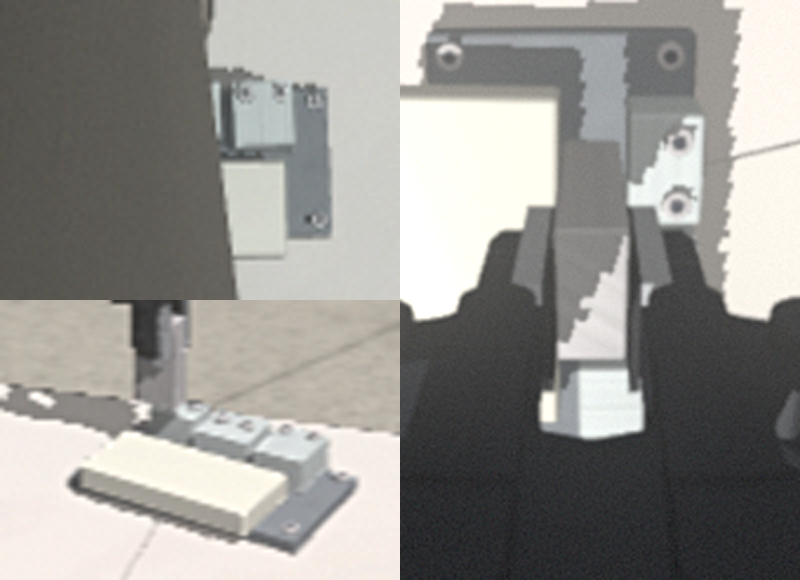

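The wrist crop shows the spacer's foot at columns 563–622, between the plate edge (557) and the stop_back face (630). It is centred, so I continue straight down.

```bash
python3 -m inch '[[0,0,0.05,0],[0,0,0.05,0],[0,0,0.04,0],[0,0,0.015,0],[0,0,0,0],[0,0,0,0]]'; python3 -m inch '[[0,0,0.005,0],[0,0,0.004,0],[0,0,0.003,0],[0,0,0,0],[0,0,0,0]]'
```

```text
time_s: 9.0
tcp_pos: [502.5, 117.9, 62.3]
tool_rot: [-2.169, -2.272, 0.001]
wrist_force: [-0.1, 0.1, -1.0]
grip_width: 13.5
grasp_force: 44.0
time_s: 9.42
tcp_pos: [502.8, 118.1, 60.4]
tool_rot: [2.169, 2.272, 0.0]
wrist_force: [0.5, 0.3, -1.0]
grip_width: 13.5
grasp_force: 44.0
```

```bash
python3 -m inch '[[0,0,0.003,0],[0,0,0,0],[0,0,0.003,0],[0,0,0,0],[0,0,0,0]]'
```

```text
time_s: 9.83
tcp_pos: [502.8, 118.0, 59.3]
tool_rot: [-2.17, -2.272, -0.0]
wrist_force: [-1.4, 0.5, 2.3]
grip_width: 13.5
grasp_force: 44.4
```

```bash
python3 -m inch '[[0,0,0,0],[0,0,0,0],[0,0,0,0],[0,0,0,0],[0,0,0,0],[0,0,0,0]]' 0.5; python3 -m inch '[[0,0,-0.02,0],[0,0,-0.05,0],[0,0,-0.1,0],[0,0,-0.15,0],[0,0,-0.2,0],[0,0,-0.2,0],[-0.1,0,0,0],[-0.1,0,0,0],[0,0,0,0],[0,0,0,0]]'
python3 - <<'E'
from h import *
o=get_obs();M=R.from_rotvec(o['tool_rot']).as_matrix();print(o['tcp_pos'],M.round(4).tolist())
ci=camera_info('wrist');im=get_image('wrist')[:,:,::-1]
cv2.imwrite('pics/w4.png',np.clip(cv2.resize(im[80:330,180:460],None,fx=2.4,fy=2.4,interpolation=cv2.INTER_CUBIC)*1.3,0,255).astype(np.uint8))
for l in ['spacer','jig','stop_back','plate']:print(l,[(np.round(d['at'],1).tolist(),round(d['p'],2)) for d in place_of(l,'wrist')[:2]])
E
```

```text
time_s: 10.33
tcp_pos: [502.8, 118.0, 59.1]
tool_rot: [-2.17, -2.272, 0.0]
wrist_force: [0.4, -0.2, 0.7]
grip_width: 42.5
grasp_force: 0.0
time_s: 11.17
tcp_pos: [504.6, 77.0, 204.1]
tool_rot: [2.172, 2.269, 0.002]
wrist_force: [0.1, 0.3, -0.5]
grip_width: 42.7
grasp_force: 0.0
[504.6198322   76.95783415 204.0594354 ] [[-0.0436, 0.999, 0.0009], [0.999, 0.0436, 0.0005], [0.0005, 0.001, -1.0]]
spacer [([501.5, 122.8, 6.5], 0.75)]
jig [([492.2, 80.8, -3.1], 0.59)]
stop_back [([515.4, 123.0, 9.7], 0.96)]
plate [([343.9, -49.6, 3.5], 0.83), ([473.7, 82.2, 12.7], 0.61)]
```

View pics/w4.png

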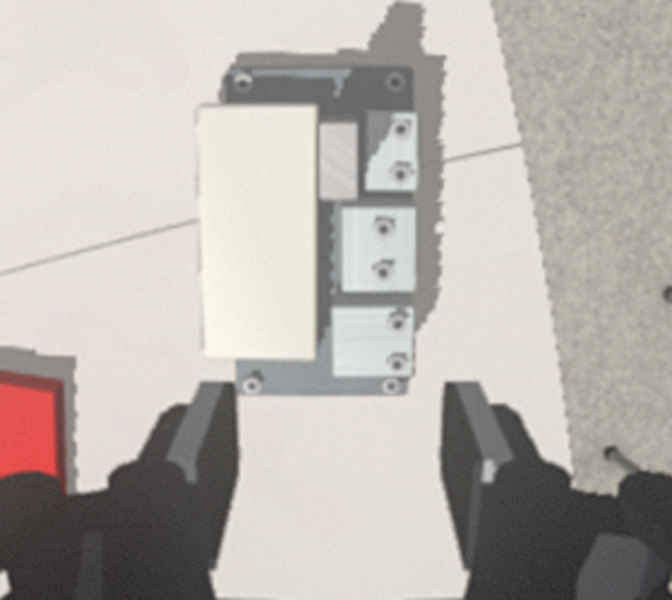

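The spacer stands free in the gap at crop (338,160), between the plate and stop_back. Next I go in front of the plate with the jaws shut, turned so that the pad sides push.

```bash
python3 -m inch '[[0.008,-0.129,0,0],[0.008,-0.129,0,0],[0.007,-0.129,0,0],[0,0,0,0.154],[0,0,0,0.154],[0,0,0,0.154],[0,0,0,0.154],[0,0,0,0.154],[0,0,0,0.154],[0,0,0,0.154]]' 1 30; python3 -m inch '[[0,0,0,0.154],[0,0,0,0.154],[0,0,0,0.154],[0,0,0,0.154],[0,0,0,0.154],[0,0,0,0.154],[0,0,0,0],[0,0,0,0],[0,0,0,0]]'
python3 - <<'E'
from h import *
o=get_obs();M=R.from_rotvec(o['tool_rot']).as_matrix();print(o['tcp_pos'],M.round(4).tolist(),o['joint_pos'].round(2))
E
```

```text
time_s: 12.25
tcp_pos: [427.0, 79.6, 203.0]
tool_rot: [2.914, 1.173, -0.001]
wrist_force: [0.1, 0.2, -0.3]
grip_width: 0.1
grasp_force: 0.0
time_s: 13.0
tcp_pos: [427.0, 79.4, 203.0]
tool_rot: [3.141, 0.077, -0.0]
wrist_force: [-0.2, 0.1, -0.2]
grip_width: -0.3
grasp_force: 0.0
[427.00065173  79.38245949 203.01905201] [[0.9988, 0.0487, -0.0002], [0.0487, -0.9988, -0.0002], [-0.0002, 0.0001, -1.0]] [-0.92  0.15  0.66  2.19 -0.12  0.84 -1.71]
```

```bash
python3 -m inch '[[0,0,0.1,0],[0,0,0.15,0],[0,0,0.15,0],[0,0,0.15,0],[0,0,0.15,0],[0,0,0.1,0],[0,0,0.06,0],[0,0,0,0],[0,0,0,0]]'
python3 - <<'E'
from h import *
o=get_obs();print(o['tcp_pos'],o['joint_pos'].round(2))
a=get_image('wrist')[:,:,::-1];b=get_image('scene')[140:230,260:380,::-1]
cv2.imwrite('pics/c5.png',np.clip(np.vstack([cv2.resize(a[100:400,100:540],None,fx=1.0,fy=1.0),cv2.resize(b,(440,300),interpolation=cv2.INTER_CUBIC)])*1.3,0,255).astype(np.uint8))
E
```

```text
time_s: 13.75
tcp_pos: [426.9, 78.9, 30.8]
tool_rot: [3.14, 0.072, -0.002]
wrist_force: [0.9, -0.7, 0.3]
grip_width: 0.2
grasp_force: 0.0
[426.86794494  78.87573693  30.81640469] [-0.67  0.5   0.42  2.29 -0.49  0.43 -1.37]
```

View pics/c5.png

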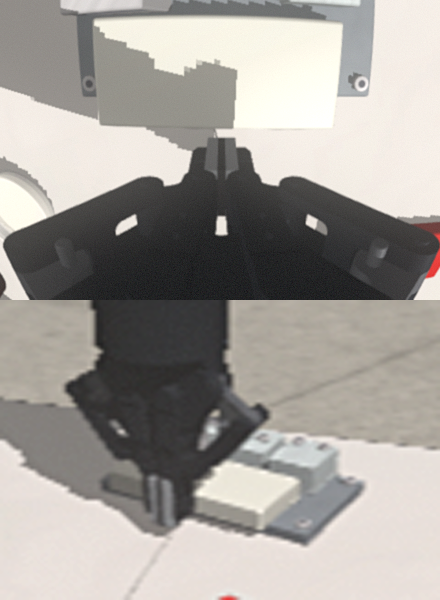

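The closed jaws sit just in front of the plate's near edge, close to its middle (crop column 222; the plate spans 98–340). I push forward in small steps.

```bash
python3 -m inch '[[0.015,0,0,0],[0.015,0,0,0],[0.005,0,0,0],[0.005,0,0,0],[0.005,0,0,0],[0,0,0,0],[0,0,0,0]]'; python3 -m inch '[[0.005,0,0,0],[0.005,0,0,0],[0,0,0,0],[0,0,0,0]]'
```

```text
time_s: 14.43
tcp_pos: [436.1, 79.5, 31.1]
tool_rot: [-3.141, -0.07, -0.0]
wrist_force: [-1.4, 1.2, 0.7]
grip_width: 0.1
grasp_force: 0.4
time_s: 14.77
tcp_pos: [438.1, 79.5, 31.0]
tool_rot: [3.141, 0.07, 0.0]
wrist_force: [-1.8, 0.0, -0.6]
grip_width: 0.1
grasp_force: 0.6
```

```bash
python3 -m inch '[[0.005,0,0,0],[0.005,0,0,0],[0,0,0,0],[0,0,0,0]]'; python3 -m inch '[[0.005,0,0,0],[0,0,0,0],[0,0,0,0]]';  python3 -m inch '[[0.005,0,0,0],[0,0,0,0],[0,0,0,0]]'
```

```text
time_s: 15.1
tcp_pos: [440.1, 79.9, 31.0]
tool_rot: [-3.141, -0.07, 0.0]
wrist_force: [-1.8, 0.9, -1.0]
grip_width: -0.1
grasp_force: 0.7
time_s: 15.35
tcp_pos: [440.3, 79.9, 31.0]
tool_rot: [-3.141, -0.071, 0.003]
wrist_force: [-5.3, 0.4, 1.3]
grip_width: 0.0
grasp_force: 2.4
time_s: 15.6
tcp_pos: [440.3, 79.9, 30.9]
tool_rot: [-3.14, -0.071, 0.005]
wrist_force: [-6.2, 1.7, 4.5]
grip_width: -0.1
grasp_force: 3.5
```

```bash
python3 -m inch '[[0.005,0,0,0],[0.005,0,0,0],[0,0,0,0],[0,0,0,0]]'; python3 -m inch '[[0.005,0,0,0],[0.005,0,0,0],[0,0,0,0],[0,0,0,0]]'
python3 - <<'E'
from h import *
ci=camera_info('wrist');im=get_image('wrist')[:,:,::-1]
X=np.arange(560,430,-.25);Y=np.arange(165,0,-.25);g=np.stack(np.meshgrid(X,Y,indexing='ij'),-1)
m=proj('wrist',np.c_[g.reshape(-1,2),np.full(g[...,0].size,28)],ci).reshape(g.shape).astype(np.float32)
cv2.imwrite('pics/r6.png',np.clip(cv2.remap(im,m[...,0],m[...,1],cv2.INTER_CUBIC)*1.3,0,255).astype(np.uint8))
E
```

```text
time_s: 15.93
tcp_pos: [440.4, 79.8, 30.6]
tool_rot: [-3.14, -0.071, 0.011]
wrist_force: [-10.7, 1.8, 8.0]
grip_width: -0.2
grasp_force: 5.6
time_s: 16.27
tcp_pos: [440.5, 79.7, 30.2]
tool_rot: [-3.14, -0.071, 0.017]
wrist_force: [-15.1, 1.3, 10.0]
grip_width: -0.0
grasp_force: 7.5
```

View pics/r6.png

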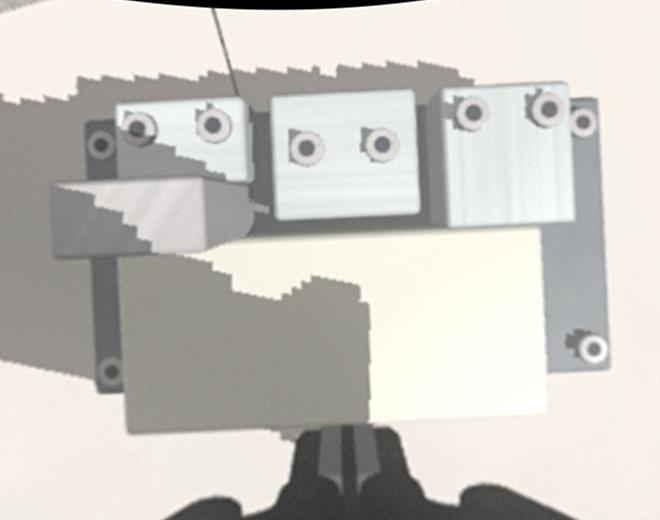

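The plate is seated on stop_proud, with its fence edge meeting the proud face at about (445–540,228). It looks square: plate edges about 2.5°, jig about 2.6°, with the spacer behind its left end. The downward drag of 10 N on the overhang isn't wanted, so I ease the tool up slightly.

```bash
python3 -m inch '[[0,0,-0.004,0],[0,0,0,0],[0,0,0,0]]'; python3 -m inch '[[0,0,-0.004,0],[0,0,0,0],[0,0,0,0]]'; python3 -m inch '[[0,0,0,0],[0,0,0,0],[0,0,0,0],[0,0,0,0]]'
```

```text
time_s: 16.57
tcp_pos: [440.5, 79.7, 30.5]
tool_rot: [3.14, 0.071, -0.017]
wrist_force: [-11.8, 1.7, -1.1]
grip_width: 0.1
grasp_force: 6.0
time_s: 16.82
tcp_pos: [440.5, 79.7, 31.2]
tool_rot: [3.14, 0.071, -0.017]
wrist_force: [-11.6, 0.7, -1.6]
grip_width: 0.2
grasp_force: 5.9
time_s: 17.15
tcp_pos: [440.5, 79.7, 31.2]
tool_rot: [3.14, 0.071, -0.017]
wrist_force: [-12.4, 1.5, -2.6]
grip_width: -0.1
grasp_force: 5.9
```

```bash
python3 - <<'E'
from h import *
ci=camera_info('wrist');e=ci['eye']
def up(p,z): 
    P=np.array([560-p[1]/4,165-p[0]/4,28.]); return (e+(P-e)*(z-e[2])/(28-e[2])).round(1)[:2]
print('spacer top',[up(p,65).tolist() for p in [(50,184),(205,178),(207,250),(52,257)]])
print('stopback front top',up((252,180),32),'proud front',up((445,228),32),up((575,221),32))
print('plate',[up(p,26).tolist() for p in [(128,432),(545,413),(540,228)]])
E
```

```text
spacer top [[512.8, 131.3], [513.8, 104.0], [501.1, 103.7], [499.9, 131.0]]
stopback front top [514.8 101.3] proud front [503.2  54.6] [504.9  23.2]
plate [[451.1, 133.8], [455.9, 27.9], [502.9, 29.2]]
```

```bash
python3 -c "
from bench import *
o=get_obs();print(o['time_s'],o['wrist_force'].round(1));print(sign_off())"
```

```text
17.15 [-12.4   1.5  -2.6]
the job is handed in; nothing more can be done
None
```

The job is handed in at 17.2 s, though `sign_off()` gave no verdict: the spacer stands upright and free in front of stop_back, and the gripper holds the plate against stop_proud and the spacer with about 12 N, square to within about 0.5° by the pictures; I did not touch the beaker, dish or stopper.

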